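# Shut the blast gate by pushing its blade through the slot

## Robot

A 6-joint arm with a two-finger parallel gripper is mounted at the origin on a cart in front of the work surface, level with it; the furniture and walls round the work are solid. World frame = base frame: x ahead of the robot, y to its left, z up, the work surface at z = 0. Lengths are in mm, angles in degrees, forces in N, time in s.
With the tool pointing down it reaches from about 300 to 850 mm from the base axis. Payload 4.2 kg.
Tool frame: the origin (TCP) lies between the finger pads; the fingertips stand ahead of it and the grasp point (between the pads) lies 3 mm ahead of it (nose_length is the z of the fingertips in the tool frame, in mm); z points along the fingers, y is the line along which they close (so a half turn about z gives the same grasp; the last joint's range is limited). The gripper opens to 91 mm and grips with 3 to 60 N. Pads are 32 mm wide; open, the fingers measure 118 mm over their backs; the gripper's body (76 mm by 178 mm) begins 60 mm behind the grasp point.
Start: joints at [-68.583, 18.312, 89.639, -0, 72.044, -1.146], TCP at [220.631, -531.002, 235.976] pointing down, gripper open.
Joint ranges: [-177.97, 177.97], [-48.28, 115.42], [12.27, 149.76], [-77.06, 257.06], [2.81, 150.46], [-146.56, 146.56]. Speed limits (degrees/s): [147.25, 147.25, 180, 180, 180, 180].

## Interface

Orientations are given as [roll, pitch, yaw] about the fixed x, y, z axes, in that order (R = Rz(yaw) Ry(pitch) Rx(roll)).
In Python, from workcell import state, grab_frame, camera_params, job_done, nose_length gives the robot as it stands.
- The arm moves only by the tool step_arm, never from a script. Its argument "plan" is a list that holds one entry, the list of rows, each a list of 5 numbers: the shift along the tool's x, y, z in cm, then the turn about the tool's z in rad, then the opening, from 0 (shut) to 1 (fully open). In form: [[[x, y, z, turn, gripper], ...]]. A call has 1 to 20 rows; each row is the pose to reach, as a shift and turn from the pose commanded when the call began, along the tool's axes at that moment; what a row does not reach only later rows make up. A row lasts 1/8 s, in which the tool goes at most 62.5 mm and 10.7 degrees, less where a joint would pass 70% of its speed; a pose out of reach is approached as far as the arm can. A call with a gripper value outside its range is refused whole. The fingers move at their own pace and stop on an object; "newtons" is the grip in N (left out, the last holds). Time passes only in rows, so rows that repeat a pose let the fingers close. It gives the time, the measured TCP pose, the force, the opening and the grip force at its end, in the units of the state.
- state(): the state, without advancing time (a new reading comes with each control period).
- grab_frame(name): name is "scene" or "top"; returns the picture (400x640x3 uint8, blue, green, red); there is no depth.
- camera_params(name): a dict with "camera_matrix" (3x3 intrinsics, pixels), "k1" (the pictures are not rectified: a ray, as slopes to the right and down, at radius r is drawn at 1 + k1 r^2 times it, then the intrinsics apply), "R" (3x3) and "t" (3): a world point X has camera coordinates R X + t. Camera axes: x right, y down, z forward; pixel columns grow to the right and rows downward; lengths in mm; the calibration is good to about 2 mm. A picture is of the moment at which its call begins. camera_params takes no time and is no camera call.
- job_done(): hands the job in; it is judged then, once.
The state is a dict: "time_s": time; "qpos": joint angles; "qvel": joint speeds; "effort": joint torques, N m; "ee_pos": TCP position; "ee_rot": TCP orientation; "force": force on the tool from outside, world axes, zero at the start; "torque": the same for the moment, N m; "gripper_width": finger opening in mm; "gripper_force": force on a finger pad.
Only numpy, scipy, OpenCV 4.12 (cv2) and the standard library are available. Lean on these libraries where they do the work, as an engineer would, in place of code of your own. Each camera call takes 0.05 s, during which the arm holds its last target. There are 200 camera calls.

## Task

Shut off the dust port: take the solid blade out of the wooden rack (not the one with the round hole, which stays where it is), and push it down through the narrow slot in the top of the blast gate until its wooden handle sits fully down on the slot plate all along, then let go. The slot plate is not centred on the gate, so find the slot by feel with light touches and never force the blade; leave the other things on the bench where they are.

Things in the scene. Friction and masses are not known exactly. Their poses are not given: they have to be found in the camera images.
- blade: Solid gate blade: steel plate 6 mm thick (x), 60 wide (y), 80 tall (z), lower 3 mm ground to a V edge; on it a wooden handle 14 mm thick (x), 50 wide (y), 36 tall. Origin: middle of the lower edge, z up the blade; handle from z = 80 to 116 mm. 0.11 to 0.18 kg. Starts upright in a kerf of the rack; grip the handle across its 14 mm. Either face may point forward.
- shoulder (a point): The middle of the underside of the solid blade's handle, 80 mm above the blade's lower edge; the part of the handle that comes to rest on the slot plate.
- open_blade: The other blade: same sizes and handle, but with a 40 mm round hole through its plate. Origin in the middle of its lower edge. It starts in the other kerf of the rack and must stay there.
- rack: Fixed wooden rack block 60 x 180 x 40 mm (x, y, z), origin under its centre. Two kerfs 8 mm wide (x) and 64 mm long (y), centred 45 mm either side of the middle along y, floor 10 mm above the bench; a blade stands loosely in each.
- gate: Fixed blast gate (shut-off for dust ducting): two upright aluminium plates 120 mm long (y), a round port through both along x, on an 80 x 150 mm foot. Origin under its centre on the bench. On top a steel slot plate 100 mm (y) x 40 mm (x) x 6 mm, top face at z = 106 mm. More than 40 N between blade and gate (all contacts added up, the wiper's squeeze among them) damages them.
- oil_can: Black oil can with a thin bent spout, 68 x 81 x 167 mm, standing on the bench behind; bystander. Origin under its centre.
- gate_top (a point): Centre of the gate's top, level with the slot plate's top face. The slot, 9 mm (gate x) by 63 mm (gate y), lies at x = 0 of the gate, but its plate is clamped through long holes and sits anywhere up to 11 mm to either side of this point along y; no reading tells where, and it does not move when touched. Rails below guide the blade at the same width all the way.
- wiper_mid (a point): Point on the gate's centre line 15 mm under the slot plate's top, level with a sprung rubber wiper inside the slot. It starts 11 mm under the top and presses on the blade's face with 3 to 4 N: from there the blade is held by friction, does not fall by itself, and must be pushed with some 3 to 8 N.
- grease_tub: Round tub with a black lid, 70 mm wide, 50 mm tall, on the bench to the right; bystander. Origin under its centre.
- moulding: Short pale piece of stepped moulding, 85 x 48 x 32 mm, on the bench to the left; bystander. Origin under its centre.
- screwdriver: Screwdriver with a red handle, 226 mm long (y), lying on the bench in front; bystander. Origin under its centre.
Mind the look-alikes: they are no part of the job. What is shaped like the blade but blue is not meant.

How it is judged (in metres and radians):
On the way, in this order (a step that is already met when the one before it is completed fails the run):
1. the solid blade is lifted clear of the rack (height (world z) of blade above 0.06 m), for 0.1 s.
2. the solid blade has entered the slot by at least 20 mm (z of blade in the frame of gate below 0.086 m and x of blade in the frame of gate between -0.006 and 0.006 m and y of blade in the frame of gate between -0.016 and 0.016 m), for 0.1 s.
At the end, for the whole second after the job is handed in: The solid blade is in the gate's slot with the underside of its handle within 3 mm of the slot plate's top (under 109 mm above the gate's origin), within 6 mm (x) and 16 mm (y) of the gate's centre, upright within 0.06 rad, and at rest (z of shoulder in the frame of gate below 0.109 m and x of shoulder in the frame of gate between -0.006 and 0.006 m and y of shoulder in the frame of gate between -0.016 and 0.016 m and angle between the z axis of blade and the z axis of gate, either way round below 0.06 rad and linear speed of blade below 0.02 m/s); the robot touches nothing.
It fails at once if the blade is pressed on the gate with more than 40 N in all (contact force between blade and gate above 40 N).
It fails at once if the blade with the hole is moved by more than 15 mm (distance of open_blade from where it was at the start of the episode above 0.015 m).
It fails at once if the oil can, tub, moulding or screwdriver is shifted by more than 30 mm, or the oil can tipped over (distance of any of oil_can, grease_tub, moulding, screwdriver from where it was at the start of the episode above 0.03 m or angle between oil_can's own z axis and vertical above 0.5 rad).
It also fails if it takes over 64 s, if anything falls off the work surface, if the arm or the gripper's body presses on something with over 40 N, if the wrist force passes 120 N, or if a joint passes its speed limit or range.

## Working session

There is one attempt and no reset: what is moved stays moved. The work goes in short steps, Python scripts to look and compute and a tool call to move; the robot and the scene stay as the last step left them, time stands still between calls to the robot, and variables do not carry over. Pictures are saved under pics/ and viewed, at most 10 in all, crops included, and the job is handed in when it is done.

Besides the shell and the picture viewer there is one more tool, called after ">>>" as name(argument=value, ...) on one line, values as JSON. step_arm: Moves the arm, as the interface text tells. Its arguments: {"type":"object","properties":{"plan":{"type":"array","items":{"type":"array","items":{"type":"array","items":{"type":"number"}}}},"newtons":{"type":"number"}},"required":["plan"]}

```bash
mkdir -p pics; python3 - <<'E'
from workcell import *
import cv2
for n in("scene","top"):
    cv2.imwrite(f"pics/{n}0.png",grab_frame(n)); p=camera_params(n); print(n,p)
print(state(),nose_length() if callable(nose_length) else nose_length)
E
```

```text
scene {'camera_matrix': array([[451.31316993,   0.        , 319.38672653],
       [  0.        , 451.31316993, 203.15658768],
       [  0.        ,   0.        ,   1.        ]]), 'k1': -0.09753769834699617, 'R': array([[ 0.72669962, -0.68661488, -0.02162556],
       [-0.30816023, -0.29769232, -0.90355772],
       [ 0.61395841,  0.66327919, -0.4279203 ]]), 't': array([-338.64070356,  281.29372587, 1113.40596415])}
top {'camera_matrix': array([[379.08430384,   0.        , 313.86653066],
       [  0.        , 379.08430384, 198.66747327],
       [  0.        ,   0.        ,   1.        ]]), 'k1': -0.014949195527338468, 'R': array([[ 0.02418613, -0.99968325, -0.00695915],
       [-0.98587365, -0.02269682, -0.16594579],
       [ 0.16573527,  0.01087443, -0.98611032]]), 't': array([ 100.18556904,  554.74336112, 1382.9887205 ])}
{'time_s': 0.1, 'qpos': array([-6.85829918e+01,  1.83488772e+01,  8.96989559e+01, -9.68481905e-04,
        7.20432904e+01, -1.14561681e+00]), 'qvel': array([-0.03782766, -0.11743577, -0.11821005, -0.14141864,  0.03612085,
        0.0778431 ]), 'effort': array([ 1.22214806e-03, -4.13332164e+01, -2.32510024e+01,  7.29881390e-02,
        4.21713176e-02, -6.19279535e-05]), 'ee_pos': array([ 220.4731951 , -530.6102511 ,  235.19842407]), 'ee_rot': array([-1.79908876e+02, -9.01226981e-04,  2.25629236e+01]), 'force': array([-0.06941998, -0.04178926, -0.81163976]), 'torque': array([-0.01977675,  0.02640908, -0.04370354]), 'gripper_force': 0.0, 'gripper_width': 91.44274504685445} 22.0
```

View pics/scene0.png

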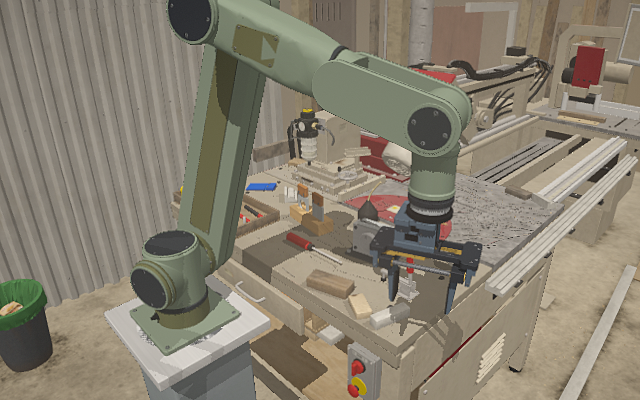

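View pics/top0.png

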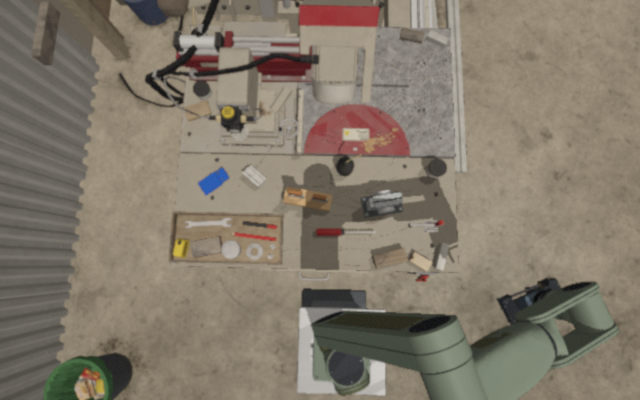

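Top view: the rack is near (307,198), the gate near (383,203), the oil can at (345,165), the tub at (436,166) and the screwdriver at (345,232). In the scene view the rack is near (312,215), and the gripper partly hides the gate near (370,240). I'll enlarge both.

```bash
python3 - <<'E'
import cv2,numpy as np
a=cv2.imread("pics/top0.png")[175:225,270:420]; b=cv2.imread("pics/scene0.png")[170:270,270:410]
a=cv2.resize(a,None,fx=5.33,fy=5.33,interpolation=cv2.INTER_CUBIC)
b=cv2.resize(b,None,fx=3.3,fy=3.3,interpolation=cv2.INTER_CUBIC)
o=np.zeros((a.shape[0]+b.shape[0],800,3),np.uint8);o[:a.shape[0],:a.shape[1]]=a[:,:800];o[a.shape[0]:,:b.shape[1]]=b
cv2.imwrite("pics/c1.png",o[:600]);print(a.shape,b.shape)
E
```

```text
(266, 800, 3) (330, 462, 3)
```

View pics/c1.png

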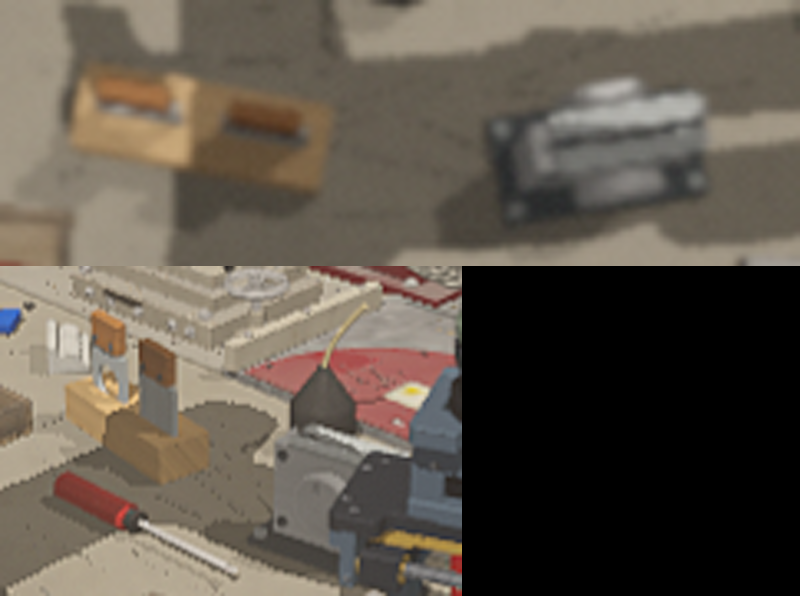

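Top crop: the solid blade is the right one in the rack, with its handle centred near top px (319.5,196). The holed blade is on the left. The gate's slot plate runs roughly from (374,202) to (401,198). I'll measure the handles by mask and view a tighter zoom.

```bash
cat > h.py <<'E'
import cv2,numpy as np
from workcell import *
def ray(n,px):
    p=camera_params(n);K=p["camera_matrix"];f=K[0,0]
    u=cv2.undistortPoints(np.array([[px]],float),K,np.array([p["k1"],0,0,0,0.]))[0,0]
    R,t=p["R"],p["t"];return -R.T@t,R.T@np.array([u[0],u[1],1.])
def onz(n,px,z):
    c,d=ray(n,px);return c+d*(z-c[2])/d[2]
def tri(a,b):
    A=[];B=[]
    (c1,d1),(c2,d2)=ray("top",a),ray("scene",b)
    s=np.linalg.lstsq(np.c_[d1,-d2],c2-c1,rcond=None)[0]
    p,q=c1+d1*s[0],c2+d2*s[1];return (p+q)/2,np.linalg.norm(p-q)
def proj(n,X):
    p=camera_params(n);r,_=cv2.Rodrigues(p["R"]);return cv2.projectPoints(np.array([X],float),r,p["t"],p["camera_matrix"],np.array([p["k1"],0,0,0,0.]))[0].ravel()
def masks(img,lo,hi,roi,amin=15):
    x0,y0,x1,y1=roi;m=cv2.inRange(cv2.cvtColor(img[y0:y1,x0:x1],cv2.COLOR_BGR2HSV),lo,hi)
    for c in cv2.findContours(m,0,2)[0]:
        if cv2.contourArea(c)>=amin:
            r=cv2.minAreaRect(c);print(np.round(cv2.boxPoints(r)+[x0,y0],1).tolist(),np.round(np.array(r[0])+[x0,y0],1),cv2.contourArea(c))
E
python3 - <<'E'
from h import *
t=cv2.imread("pics/top0.png");s=cv2.imread("pics/scene0.png")
for i,roi in((t,(275,180,340,220)),(s,(290,175,340,245))):
    masks(i,(3,110,60),(14,255,255),roi); print()
print(ray("top",(320,200))[0],ray("scene",(320,200))[0])
Z=cv2.resize
a=Z(t[185:215,280:335],None,fx=10,fy=10,interpolation=2);b=Z(s[178:243,285:340],None,fx=9,fy=9,interpolation=2)
a=a[:300,:550]
o=np.zeros((585,800,3),np.uint8);o[:300,:550]=a
cc=Z(t[187:222,358:408],None,fx=11,fy=11,interpolation=2)[:285];o[300:300+cc.shape[0],:550]=cc[:, :550]
b=Z(s[178:243,303:331],None,fx=8.9,fy=8.9,interpolation=2)[:585,:250];o[:b.shape[0],550:550+b.shape[1]]=b
cv2.imwrite("pics/c2.png",o)
E
```

```text
[[313.0, 194.0], [325.0, 194.0], [325.0, 199.0], [313.0, 199.0]] [319.  196.5] 38.5
[[287.7, 192.7], [288.5, 188.5], [301.6, 191.1], [300.7, 195.3]] [294.6 191.9] 41.0

[[286.6, 238.8], [290.0, 232.0], [310.4, 242.2], [307.0, 249.0]] [298.5 240.5] 104.0
[[308.6, 198.7], [313.2, 190.9], [325.4, 198.3], [320.8, 206.1]] [317.  198.5] 81.0
[[294.8, 191.4], [298.6, 183.8], [309.8, 189.4], [306.0, 197.0]] [302.3 190.4] 61.0

[ 315.27374762   97.70553217 1456.53398142] [-350.81134974 -887.27577009  723.29083503]
```

View pics/c2.png

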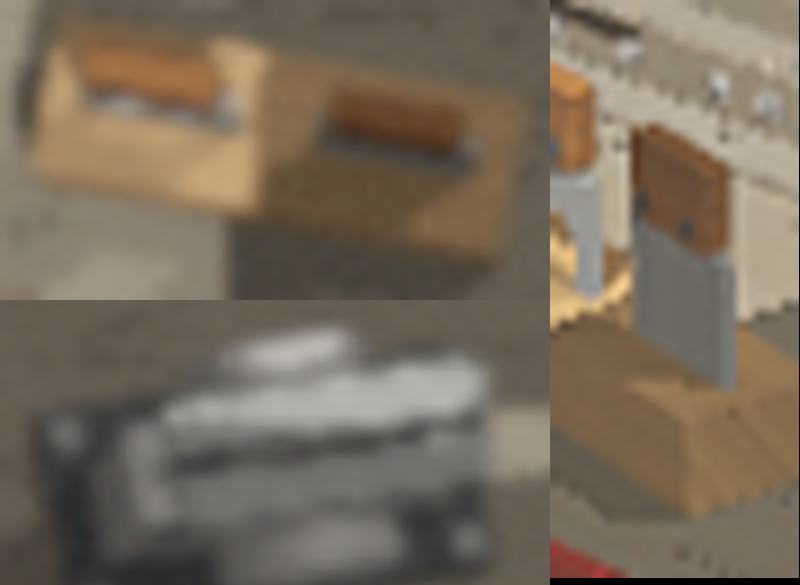

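The zoom shows the solid blade's handle top at about top (320,195.8) and scene (318.2,195). Rack top corners in top px: (285,186.8), (332.2,194.2). The gate's slot plate appears from about (373,201) to (402,197), shifted towards the right end of the gate.

```bash
python3 - <<'E'
from h import *
print("handle top",tri((320.2,195.6),(318.2,195)))
a,b=onz("top",(313.5,193.7),126),onz("top",(327,195.6),126);print(a,b,np.linalg.norm(a-b))
a,b=onz("top",(285,186.8),40),onz("top",(332.2,194.2),40);d=b-a;print("rack back edge",a,b,np.linalg.norm(d),np.degrees(np.arctan2(d[0],-d[1])))
L=[onz("scene",p,126) for p in((312.2,193.7),(314.8,191.8),(323.2,196.3),(322.7,198.2))];print(np.round(L,1))
f=lambda x,y:(358+x/11,187+(y-300)/11)
for nm,z,ps in(("plate",106,((165,410),(485,365),(480,490),(180,520))),("dark",106,((170,460),(480,422))),("foot",8,((38,412),(490,365),(490,565),(70,585)))):
    P=np.array([onz("top",f(*p),z) for p in ps]);print(nm,np.round(P,1).tolist(),P.mean(0).round(1));
    for i in(0,-2):
        d=P[i+1]-P[i];print(np.linalg.norm(d),np.degrees(np.arctan2(d[0],-d[1])))
print("can",onz("top",(345,165),80),"driver",onz("top",(330,232),20))
E
```

```text
handle top (array([550.57268577,  90.41549251, 123.04495666]), np.float64(1.127212760536971))
[556.82998175 114.11991533 126.        ] [551.05428239  65.85831319 126.        ] 48.60597642212644
rack back edge [596.67753918 224.44522532  40.        ] [572.14262289  44.17018786  40.        ] 181.93694306433673 -7.7501748884040405
[[539.1 107.3 126. ]
 [555.3 112.4 126. ]
 [549.8  66.9 126. ]
 [538.6  57.6 126. ]]
plate [[553.3, -100.8, 106.0], [570.7, -206.1, 106.0], [529.1, -203.9, 106.0], [516.9, -105.7, 106.0]] [ 542.5 -154.1  106. ]
106.69882300974716 9.41338431177898
98.9382124824068 -172.9240477824115
dark [[536.7, -102.5, 106.0], [551.7, -204.2, 106.0]] [ 544.2 -153.3  106. ]
102.83298939766729 8.375783980215742
102.83298939766729 8.375783980215742
foot [[568.8, -70.5, 8.0], [589.3, -229.9, 8.0], [518.1, -228.9, 8.0], [507.6, -81.9, 8.0]] [ 546.  -152.8    8. ]
160.68675360976025 7.330384204543521
147.31182262549046 -175.93267908515378
can [ 6.76847369e+02 -3.42260550e-01  8.00000000e+01] driver [430.17556587  49.38114776  20.        ]
```

```bash
cat >> h.py <<'E'
def go(x,y,z,yaw):
    s=state();p=s["ee_pos"];a=np.radians(s["ee_rot"][2]);d=np.array([x,y,z])-p
    print("t%.2f"%s["time_s"],"pos",p.round(1),"rot",s["ee_rot"].round(2),"F",s["force"].round(1),"w",round(s["gripper_width"],1),
     "| shift cm",np.round([(d[0]*np.cos(a)+d[1]*np.sin(a))/10,(d[0]*np.sin(a)-d[1]*np.cos(a))/10,-d[2]/10],2),"turn",round(-np.radians((yaw-s["ee_rot"][2]+180)%360-180),3))
E
python3 -c "
from h import *
go(549.5,92,200,82.5)"
```

```text
t0.10 pos [ 220.5 -530.6  235.2] rot [-179.91   -0.     22.56] F [-0.1 -0.  -0.8] w 91.4 | shift cm [ 54.27 -44.87   3.52] turn -1.046
```

>>> step_arm(plan=[[[54.27, -44.87, 2.0, -1.046, 0.6], [54.27, -44.87, 2.0, -1.046, 0.6], [54.27, -44.87, 2.0, -1.046, 0.6], [54.27, -44.87, 2.0, -1.046, 0.6], [54.27, -44.87, 2.0, -1.046, 0.6], [54.27, -44.87, 2.0, -1.046, 0.6], [54.27, -44.87, 2.0, -1.046, 0.6], [54.27, -44.87, 2.0, -1.046, 0.6], [54.27, -44.87, 2.0, -1.046, 0.6], [54.27, -44.87, 2.0, -1.046, 0.6], [54.27, -44.87, 2.0, -1.046, 0.6], [54.27, -44.87, 2.0, -1.046, 0.6], [54.27, -44.87, 2.0, -1.046, 0.6], [54.27, -44.87, 2.0, -1.046, 0.6], [54.27, -44.87, 2.0, -1.046, 0.6]]], newtons=30)

```text
time_s: 1.98
ee_pos: [549.1, 90.1, 216.2]
ee_rot: [180.0, 0.0, 82.4]
force: [0.0, 0.0, 0.6]
gripper_width: 54.8
gripper_force: 0.0
```

```bash
python3 - <<'E'
from h import *
go(549.5,92,117,82.5)
s=grab_frame("scene");t=grab_frame("top");cv2.imwrite("pics/s1.png",s);cv2.imwrite("pics/t1.png",t)
o=np.zeros((600,800,3),np.uint8)
o[:300,:500]=cv2.resize(s[190:265,280:405],(500,300),interpolation=2)
g=cv2.resize(s[215:265,340:400],(600,500),interpolation=2)
g2=cv2.resize(t[185:220,355:411],(480,300),interpolation=2)
o[300:,:480]=g2; o[:300,440:]=cv2.resize(s[215:265,340:400],(360,300),interpolation=2)
cv2.imwrite("pics/c3.png",o)
E
```

```text
t1.98 pos [549.1  90.1 216.2] rot [1.800e+02 2.000e-02 8.238e+01] F [0.  0.  0.6] w 54.8 | shift cm [0.19 0.02 9.92] turn -0.002
```

View pics/c3.png

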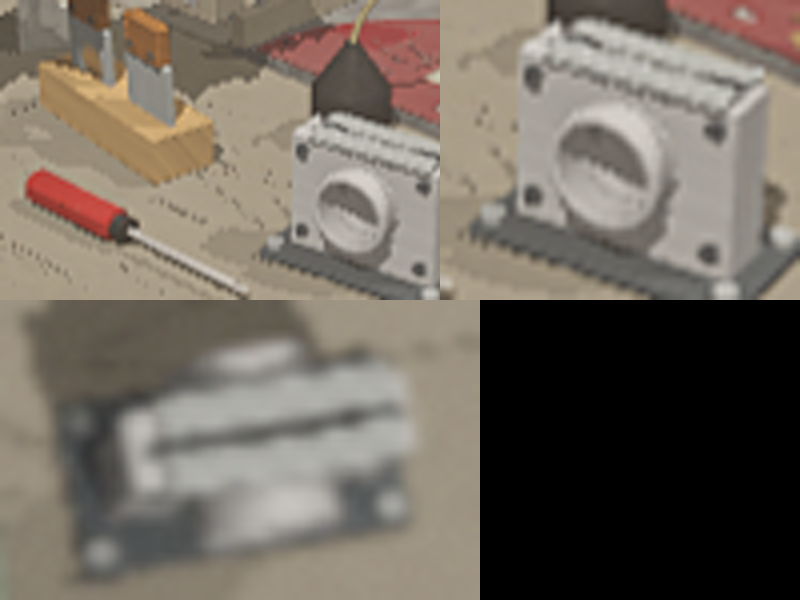

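Both views now show the gate clear. The dark slot line runs in top px from about (373.7,201.7) to (401.7,197.2). The slot plate sits clearly towards the gate's right (−y) end. I'll fit the slot line to sub-pixel, and meanwhile descend on the handle.

```bash
python3 - <<'E'
from h import *
t=cv2.cvtColor(cv2.imread("pics/t1.png"),6).astype(float)
P=[]
for c in range(374,402):
    e=201.7-(c-373.7)*4.5/28; r=np.arange(int(e)-4,int(e)+6); v=t[r,c]; 
    w=np.clip(np.median(v)-v,0,None)*(abs(r-e)<2.6); P.append(onz("top",(c,(w*r).sum()/w.sum()),106)[:2])
P=np.array(P);k=np.polyfit(P[:,1],P[:,0],1);res=P[:,0]-np.polyval(k,P[:,1]);print("line x at y=-153:",np.polyval(k,-153),"yaw",-np.degrees(np.arctan(k[0])),"res",res.std(),P[0],P[-1])
f=lambda x,y:(355+x/8.571,185+(y-300)/8.571)
print("plate",[onz("top",f(*p),106).round(1).tolist() for p in((150,410),(405,362),(412,455),(155,492))])
print("foot",[onz("top",f(*p),8).round(1).tolist() for p in((62,402),(80,575),(408,520))])
g=lambda x,y:(340+(x-440)/6,215+y/6)
print("scene plate",[onz("scene",g(*p),106).round(1).tolist() for p in((555,30),(585,18),(765,75),(735,98))])
print("scene body top",[onz("scene",g(*p),100).round(1).tolist() for p in((518,45),(768,90),(730,105))])
print("groove",[onz("scene",g(*p),106).round(1).tolist() for p in((590,33),(745,80))])
E
```

```text
line x at y=-153: 545.0063584012848 yaw 10.799333231332644 res 0.47511105358698597 [ 536.06112133 -104.41484177] [ 553.92677907 -201.92209892]
plate [[550.2, -99.0, 106.0], [573.2, -206.7, 106.0], [533.5, -209.1, 106.0], [515.3, -101.1, 106.0]]
foot [[570.0, -73.6, 8.0], [491.5, -81.9, 8.0], [519.7, -229.1, 8.0]]
scene plate [[536.8, -99.5, 106.0], [556.7, -101.6, 106.0], [571.9, -202.3, 106.0], [544.2, -206.3, 106.0]]
scene body top [[520.9, -89.6, 100.0], [570.0, -206.0, 100.0], [545.9, -202.2, 100.0]]
groove [[546.3, -114.0, 106.0], [561.3, -198.6, 106.0]]
```

>>> step_arm(plan=[[[0.1, 0, 4.0, 0, 0.6], [0.1, 0, 7.0, 0, 0.6], [0.1, 0, 9.0, 0, 0.6], [0.1, 0, 10.0, 0, 0.6], [0.1, 0, 10.0, 0, 0.6], [0.1, 0, 10.0, 0, 0.0], [0.1, 0, 10.0, 0, 0.0], [0.1, 0, 10.0, 0, 0.0], [0.1, 0, 10.0, 0, 0.0], [0.1, 0, 10.0, 0, 0.0]]], newtons=30)

```text
time_s: 3.32
ee_pos: [549.3, 92.6, 116.0]
ee_rot: [-179.9, 0.0, 82.5]
force: [-0.8, 0.6, 2.2]
gripper_width: 13.6
gripper_force: 30.0
```

Gripped at 13.6 mm, which matches the handle. The gate centre is about (545,-151.4) with yaw about 10.7°. The foot measures 150 x 79 mm, which checks. Now I lift and carry.

```bash
python3 -c "
from h import *
go(544.9,-151.8,241,100.7)"
```

```text
t3.33 pos [549.3  92.6 116. ] rot [-1.7993e+02  1.0000e-02  8.2480e+01] F [-0.8  0.6  2.2] w 13.6 | shift cm [-24.29   2.77 -12.5 ] turn -0.318
```

>>> step_arm(plan=[[[0, 0, -1, 0, 0], [0, 0, -4, 0, 0], [0, 0, -8, 0, 0], [0, 0, -12.5, 0, 0], [-3, 0.35, -12.5, -0.04, 0], [-8, 0.9, -12.5, -0.12, 0], [-13, 1.5, -12.5, -0.2, 0], [-18, 2.05, -12.5, -0.28, 0], [-22, 2.5, -12.5, -0.318, 0], [-24.29, 2.77, -12.5, -0.318, 0], [-24.29, 2.77, -12.5, -0.318, 0], [-24.29, 2.77, -12.5, -0.318, 0]]])

```text
time_s: 4.82
ee_pos: [545.4, -151.2, 241.1]
ee_rot: [180.0, -0.0, 100.7]
force: [-1.3, 0.8, -1.4]
gripper_width: 13.7
gripper_force: 30.0
```

```bash
python3 - <<'E'
from h import *
go(544.9,-151.8,217,100.7)
s=grab_frame("scene");cv2.imwrite("pics/s2.png",s)
c=proj("scene",(545,-152,120)).astype(int);print(c)
cv2.imwrite("pics/c4.png",cv2.resize(s[c[1]-55:c[1]+45,c[0]-50:c[0]+50],(600,600),interpolation=2));print(c-[50,55])
print("exp bottom corners",[proj("scene",(545+sg*30*-.186,-152+sg*30*.983,134)).round(1) for sg in(1,-1)])
E
```

```text
t4.83 pos [ 545.4 -151.2  241.1] rot [ 1.7999e+02 -3.0000e-02  1.0072e+02] F [-1.3  0.8 -1.4] w 13.7 | shift cm [-0.05 -0.06  2.41] turn 0.0
[374 220]
[324 165]
exp bottom corners [array([365.8, 213.7]), array([384.2, 218.9])]
```

View pics/c4.png

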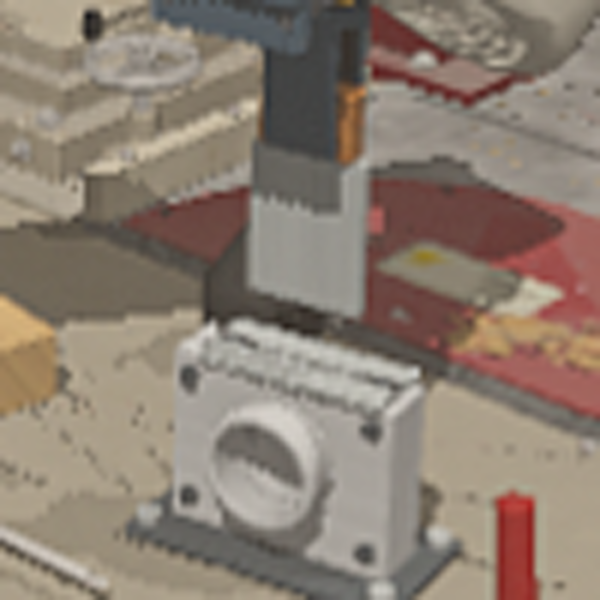

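The blade hangs straight with its lower corners at px (365.7,213) and (384.3,218). That matches the prediction, so it is centred in the grip to about 1 mm. Tool x is gate y and tool y is gate x. I start with light touches.

>>> step_arm(plan=[[[0, -0.05, 1.2, 0, 0], [0, -0.05, 2.2, 0, 0], [0, -0.05, 2.6, 0, 0], [0, -0.05, 2.8, 0, 0], [0, -0.05, 2.9, 0, 0], [0, -0.05, 2.95, 0, 0], [0, -0.05, 2.95, 0, 0]]], newtons=18)

```text
time_s: 5.75
ee_pos: [545.1, -152.0, 211.7]
ee_rot: [180.0, 0.0, 100.7]
force: [1.0, -0.0, -1.8]
gripper_width: 14.0
gripper_force: 18.0
```

>>> step_arm(plan=[[[0, 0, 0.05, 0, 0], [0, 0, 0.1, 0, 0], [0, 0, 0.1, 0, 0]]])

```text
time_s: 6.12
ee_pos: [545.1, -152.1, 210.5]
ee_rot: [180.0, 0.0, 100.7]
force: [-0.2, 0.0, -2.4]
gripper_width: 14.0
gripper_force: 18.0
```

```bash
python3 -c "
from h import *
go(545,-152,210,100.7)"
```

```text
t6.12 pos [ 545.1 -152.1  210.5] rot [1.7999e+02 2.0000e-02 1.0071e+02] F [-0.2  0.  -2.4] w 14.0 | shift cm [ 0.01 -0.    0.05] turn 0.0
```

>>> step_arm(plan=[[[0, 0, 0.05, 0, 0], [0, 0, 0.1, 0, 0], [0, 0, 0.15, 0, 0], [0, 0, 0.15, 0, 0]]])

```text
time_s: 6.62
ee_pos: [545.0, -152.0, 208.9]
ee_rot: [180.0, 0.0, 100.7]
force: [0.3, -1.1, -2.4]
gripper_width: 13.8
gripper_force: 18.0
```

>>> step_arm(plan=[[[0, 0, 0.05, 0, 0], [0, 0, 0.1, 0, 0], [0, 0, 0.15, 0, 0], [0, 0, 0.2, 0, 0], [0, 0, 0.2, 0, 0]]])

```text
time_s: 7.25
ee_pos: [545.0, -152.0, 206.9]
ee_rot: [-180.0, 0.0, 100.7]
force: [-0.6, -1.5, -1.6]
gripper_width: 13.9
gripper_force: 18.0
```

>>> step_arm(plan=[[[0, 0, 0.07, 0, 0], [0, 0, 0.14, 0, 0], [0, 0, 0.21, 0, 0], [0, 0, 0.28, 0, 0], [0, 0, 0.3, 0, 0]]])

```text
time_s: 7.88
ee_pos: [545.0, -152.0, 203.9]
ee_rot: [-180.0, 0.0, 100.7]
force: [0.4, -0.6, -1.2]
gripper_width: 13.8
gripper_force: 18.0
```

```bash
python3 - <<'E'
from h import *
go(545,-152,210,100.7)
s=grab_frame("scene");cv2.imwrite("pics/s3.png",s)
cv2.imwrite("pics/c5.png",cv2.resize(s[165:265,324:424],(600,600),interpolation=2))
E
```

```text
t7.88 pos [ 545.  -152.   203.9] rot [-1.8000e+02  1.0000e-02  1.0072e+02] F [ 0.4 -0.6 -1.2] w 13.8 | shift cm [ 0.    0.   -0.61] turn 0.0
```

View pics/c5.png

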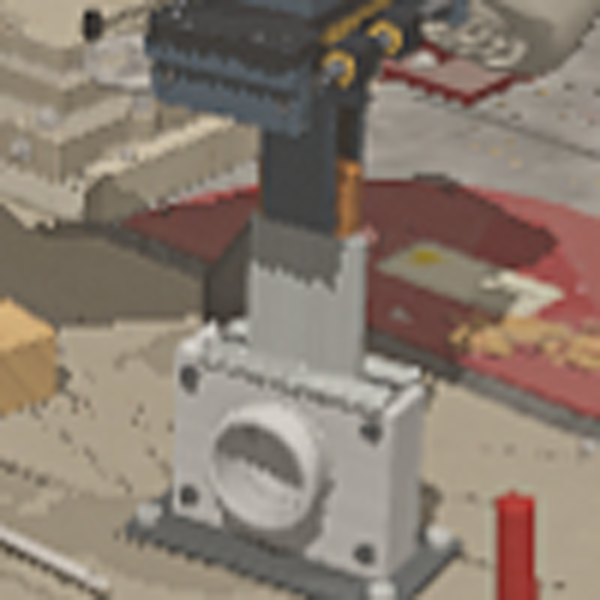

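The blade has entered the slot without resistance, about 8 mm deep: the front strip of the slot plate, near crop row 370, covers its lower edge. I push on into the wiper gently.

>>> step_arm(plan=[[[0, 0, 0.08, 0, 0], [0, 0, 0.16, 0, 0], [0, 0, 0.24, 0, 0], [0, 0, 0.32, 0, 0], [0, 0, 0.4, 0, 0], [0, 0, 0.48, 0, 0], [0, 0, 0.56, 0, 0], [0, 0, 0.6, 0, 0]]], newtons=25)

```text
time_s: 8.93
ee_pos: [545.6, -151.9, 198.6]
ee_rot: [179.9, 0.0, 100.7]
force: [1.4, -1.9, 3.0]
gripper_width: 13.8
gripper_force: 25.0
```

Wiper contact at the right depth (about 13 mm), with roughly 4.5 N of push. Continuing.

>>> step_arm(plan=[[[0, 0, 0.1, 0, 0], [0, 0, 0.2, 0, 0], [0, 0, 0.3, 0, 0], [0, 0, 0.4, 0, 0], [0, 0, 0.5, 0, 0], [0, 0, 0.6, 0, 0], [0, 0, 0.7, 0, 0], [0, 0, 0.8, 0, 0]]])

```text
time_s: 9.93
ee_pos: [545.2, -152.0, 189.9]
ee_rot: [180.0, 0.0, 100.7]
force: [4.9, -0.5, 1.8]
gripper_width: 13.9
gripper_force: 25.0
```

>>> step_arm(plan=[[[0, 0, 0.2, 0, 0], [0, 0, 0.4, 0, 0], [0, 0, 0.6, 0, 0], [0, 0, 0.8, 0, 0], [0, 0, 1.0, 0, 0], [0, 0, 1.2, 0, 0], [0, 0, 1.4, 0, 0], [0, 0, 1.6, 0, 0], [0, 0, 1.8, 0, 0], [0, 0, 2.0, 0, 0]]])

```text
time_s: 11.18
ee_pos: [545.1, -152.0, 169.9]
ee_rot: [180.0, 0.0, 100.7]
force: [5.1, -1.5, 2.0]
gripper_width: 13.7
gripper_force: 25.0
```

>>> step_arm(plan=[[[0, 0, 0.2, 0, 0], [0, 0, 0.4, 0, 0], [0, 0, 0.6, 0, 0], [0, 0, 0.8, 0, 0], [0, 0, 1.0, 0, 0], [0, 0, 1.2, 0, 0], [0, 0, 1.4, 0, 0], [0, 0, 1.6, 0, 0], [0, 0, 1.8, 0, 0], [0, 0, 2.0, 0, 0], [0, 0, 2.2, 0, 0], [0, 0, 2.4, 0, 0], [0, 0, 2.6, 0, 0], [0, 0, 2.8, 0, 0], [0, 0, 3.0, 0, 0], [0, 0, 3.2, 0, 0], [0, 0, 3.3, 0, 0], [0, 0, 3.3, 0, 0]]])

```text
time_s: 13.42
ee_pos: [545.0, -152.1, 136.8]
ee_rot: [-180.0, 0.0, 100.7]
force: [5.2, -1.9, 1.0]
gripper_width: 14.1
gripper_force: 25.0
```

>>> step_arm(plan=[[[0, 0, 0.1, 0, 0], [0, 0, 0.2, 0, 0], [0, 0, 0.3, 0, 0], [0, 0, 0.4, 0, 0], [0, 0, 0.45, 0, 0], [0, 0, 0.48, 0, 0]]])

```text
time_s: 14.18
ee_pos: [545.0, -152.1, 132.2]
ee_rot: [-180.0, 0.0, 100.7]
force: [4.3, -1.7, 3.7]
gripper_width: 14.0
gripper_force: 25.0
```

>>> step_arm(plan=[[[0, 0, 0.03, 0, 0], [0, 0, 0.06, 0, 0], [0, 0, 0.09, 0, 0], [0, 0, 0.09, 0, 0]]])

```text
time_s: 14.68
ee_pos: [545.0, -152.1, 132.2]
ee_rot: [180.0, 0.0, 100.7]
force: [2.8, -2.0, 7.1]
gripper_width: 13.8
gripper_force: 25.0
```

The TCP stopped at 132.2 while the force rose, so the handle is on the plate. One more slight press, then look.

>>> step_arm(plan=[[[0, 0, 0.04, 0, 0], [0, 0, 0.08, 0, 0], [0, 0, 0.08, 0, 0]]])

```text
time_s: 15.05
ee_pos: [545.0, -152.1, 132.2]
ee_rot: [180.0, 0.0, 100.7]
force: [1.8, -1.0, 12.5]
gripper_width: 13.5
gripper_force: 25.0
```

```bash
python3 - <<'E'
from h import *
go(545,-152,210,100.7)
s=grab_frame("scene")
cv2.imwrite("pics/c6.png",cv2.resize(s[185:265,334:414],(640,600),interpolation=2))
E
```

```text
t15.05 pos [ 545.  -152.1  132.2] rot [1.7996e+02 4.0000e-02 1.0072e+02] F [ 1.8 -1.  12.5] w 13.5 | shift cm [ 0.01  0.   -7.78] turn 0.0
```

View pics/c6.png

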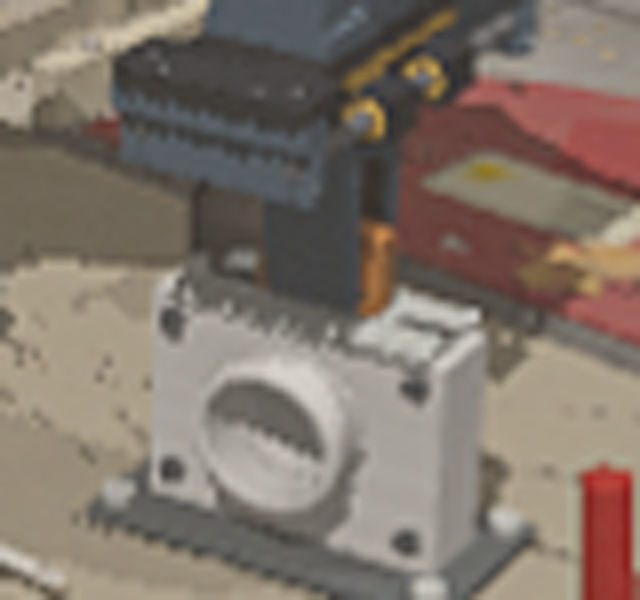

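The handle sits on the slot plate (around crop 380,310) and the blade is fully down. Now I release and retreat.

>>> step_arm(plan=[[[0, 0, -0.08, 0, 0], [0, 0, -0.08, 0, 0.4], [0, 0, -0.08, 0, 0.4], [0, 0, -0.08, 0, 0.4], [0, 0, -0.08, 0, 0.4], [0, 0, -1.5, 0, 0.4], [0, 0, -4, 0, 0.4], [0, 0, -8, 0, 0.4], [0, 0, -12, 0, 0.4], [0, 0, -15, 0, 0.4], [0, 0, -15, 0, 0.4], [0, 0, -15, 0, 0.4]]])

```text
time_s: 16.6
ee_pos: [544.4, -151.8, 279.8]
ee_rot: [-179.9, -0.0, 100.7]
force: [-0.9, -0.3, 0.7]
gripper_width: 36.5
gripper_force: 0.0
```

```bash
python3 - <<'E'
from h import *
go(545,-152,210,100.7)
s=grab_frame("scene")
cv2.imwrite("pics/c7.png",cv2.resize(s[175:265,324:414],(600,600),interpolation=2))
E
```

```text
t16.60 pos [ 544.4 -151.8  279.8] rot [-1.7993e+02 -3.0000e-02  1.0072e+02] F [-0.9 -0.3  0.7] w 36.5 | shift cm [-0.03  0.05  6.98] turn 0.0
```

View pics/c7.png

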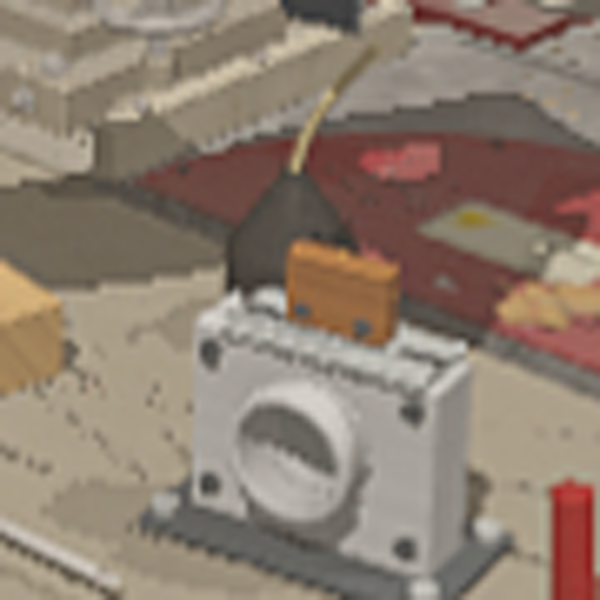

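The handle (crop 290–398, 240–345) stands upright and flush on the slot plate, and the gripper is well clear. Handing in.

```bash
python3 -c "
from workcell import *
print(job_done())"
```

```text
the job is handed in; nothing more can be done
None
```

The solid blade is fully down in the blast gate with its handle seated on the slot plate. The gripper is open and clear, and the job was handed in at about 17 s of the 64 s allowed; `job_done()` returned no verdict.

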